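Fetch the boxed-in plug gauge for inspection

TASK

The plug gauge lies on the wooden gauge board, boxed in by a green-lidded tin, a dark ring and a pale ring. Without moving the gauge yet, set all three aside on the blue mat; then lay the plug gauge in the yellow V saddles of the inspection rest, centred and either way round; last, put the tin and the two rings back on the board, upright, each centred on the very round mark it came from.

Things in the scene. Friction and masses are not known exactly. Their poses are not given: they have to be found in the camera images.
- plug_center (a point): Centre of the plug gauge, a bar 104 mm long with pale 22 mm round ends and a dark 18 mm hexagon handle with a red band; 0.14 kg. Its y runs along it; x, z turn as it rolls. It starts along the board's y in two black V saddles (8 mm thick, 39 mm either side of its middle, 27 mm wide), axis 24 mm above the board's top, with 70 mm free between them to grip the handle across from above.
- tin_center (a point): Centre (half-way up) of the round tin with a green lid, 67 mm diameter, 31 mm high; z up. Loose, stands on one of the board's three round marks; it can be gripped across its outside.
- dark_ring_center (a point): Centre (half-way up) of the dark, nearly black steel ring, 66 mm outer diameter, 20 mm high, open in the middle; z up. Loose, lies flat on one of the board's three round marks; it can be gripped across its outside.
- pale_ring_center (a point): Centre (half-way up) of the pale grey steel ring, 62 mm outer diameter, 20 mm high, open in the middle; z up. Loose, lies flat on one of the board's three round marks; it can be gripped across its outside.
- board: Fixed wooden board, 170 (x) by 180 (y) by 8 mm; origin at the centre of its underside. White-rimmed round marks, 72 mm across, centred at x, y = (-50, 50), (-50, -50), (50, 0) mm; the gauge lies along y between them. Which thing stands on which mark varies. The gauge is only 6 mm from them along x, so grip them with the fingers either side along the board's y (gap there over 32 mm).
- mat: Fixed flat blue mat with a thin white border, 170 (x) by 180 (y) by 3 mm; origin at the centre of its underside. The side area: the three things fit on it in the same pattern as the board's marks. It lies beside the board, to its left or its right.
- rest_seat (a point): Seat of the inspection rest: where the gauge's centre comes to lie, 38 mm above the bench; the gauge lies along the seat's y, z up. A fixed steel plate 44 (x) by 108 (y) by 8 mm carries two yellow V saddles, 8 mm thick, 38 mm wide, 39 mm either side of the seat along y; between them 70 mm are free for the fingers, down to the plate 30 mm below the seat.
- rest: The inspection rest itself (the steel plate with the yellow saddles); origin at the centre of its underside, 38 mm below the seat, same axes.
Not all that is in view belongs to the job. What is shaped like the part that bears plug_center but orange or turquoise is not meant.

How it is judged (in metres and radians):
On the way, in this order (a step that is already met when the one before it is completed fails the run):
1. the tin and both rings stand released on the blue mat, the plug gauge still where it was (x of tin_center in the frame of mat between -0.085 and 0.085 m and y of tin_center in the frame of mat between -0.09 and 0.09 m and z of tin_center in the frame of mat below 0.0225 m and linear speed of each of tin, dark_ring, pale_ring below 0.02 m/s and contact force between each of tin, dark_ring, pale_ring and the fingers below 0.05 N and x of dark_ring_center in the frame of mat between -0.085 and 0.085 m and y of dark_ring_center in the frame of mat between -0.09 and 0.09 m and z of each of dark_ring_center, pale_ring_center in the frame of mat below 0.017 m and x of pale_ring_center in the frame of mat between -0.085 and 0.085 m and y of pale_ring_center in the frame of mat between -0.09 and 0.09 m and distance of plug_center from where it was at the start of the episode below 0.015 m), for 0.2 s.
2. the plug gauge lies released in the rest's saddles, the tin and both rings still on the mat (x of plug_center in the frame of rest_seat between -0.004 and 0.004 m and y of plug_center in the frame of rest_seat between -0.012 and 0.012 m and z of plug_center in the frame of rest_seat between -0.004 and 0.004 m and angle between the y axis of plug and the y axis of rest, either way round below 0.1 rad and linear speed of each of plug, tin, dark_ring, pale_ring below 0.02 m/s and contact force between each of plug, tin, dark_ring, pale_ring and the fingers below 0.05 N and x of tin_center in the frame of mat between -0.085 and 0.085 m and y of tin_center in the frame of mat between -0.09 and 0.09 m and z of tin_center in the frame of mat below 0.0225 m and x of dark_ring_center in the frame of mat between -0.085 and 0.085 m and y of dark_ring_center in the frame of mat between -0.09 and 0.09 m and z of each of dark_ring_center, pale_ring_center in the frame of mat below 0.017 m and x of pale_ring_center in the frame of mat between -0.085 and 0.085 m and y of pale_ring_center in the frame of mat between -0.09 and 0.09 m), for 0.2 s.
At the end, for the whole second after the job is handed in: Plug gauge released and still in both yellow saddles: centre within 12 mm of the seat lengthwise, 4 mm across and in height, parallel within 0.1 rad. Tin and both rings released, still, upright (0.08 rad), each within 12 mm of where it stood at the start (x of plug_center in the frame of rest_seat between -0.004 and 0.004 m and y of plug_center in the frame of rest_seat between -0.012 and 0.012 m and z of plug_center in the frame of rest_seat between -0.004 and 0.004 m and angle between the y axis of plug and the y axis of rest, either way round below 0.1 rad and linear speed of each of plug, tin, dark_ring, pale_ring below 0.02 m/s and contact force between each of plug, tin, dark_ring, pale_ring and the fingers below 0.05 N and distance of each of tin_center, dark_ring_center, pale_ring_center from where it was at the start of the episode below 0.012 m and angle between each of tin, dark_ring, pale_ring's own z axis and vertical below 0.08 rad); the robot touches nothing.
It also fails if it takes over 122 s, if anything falls off the work surface, if the arm or the gripper's body presses on something with over 40 N, if the wrist force passes 120 N, or if a joint passes its speed limit or range.

ROBOT

A 6-joint arm with a two-finger parallel gripper is mounted at the origin on the work surface; the furniture and walls round the work are solid. World frame = base frame: x ahead of the robot, y to its left, z up, the work surface at z = 0. Lengths are in mm, angles in degrees, forces in N, time in s.
With the tool pointing down it reaches from about 350 to 775 mm from the base axis. Payload 7.3 kg.
Tool frame: the origin (TCP) lies midway between the tips of the shut fingers; the grasp point (between the pads) lies 19 mm behind it; z points along the fingers, y is the line along which they close (so a half turn about z gives the same grasp; the last joint's range is limited). The gripper opens to 92 mm and grips with 3 to 60 N. Pads are 19 mm wide; open, the fingers measure 130 mm over their backs; the gripper's body (75 mm by 190 mm) begins 47 mm behind the grasp point.
Start: joints at [-73.453, 19.595, 87.324, -0, 73.075, -8.365], TCP at [221.169, -476.161, 226.741] pointing down, gripper open.
Joint ranges: [-145.02, 145.02], [-44.19, 115.74], [2.07, 154.8], [-57.11, 237.11], [16.16, 152.29], [-177.93, 177.93]. Speed limits (degrees/s): [147.25, 147.25, 180, 180, 180, 180].

INTERFACE

Orientations are given as [roll, pitch, yaw] about the fixed x, y, z axes, in that order (R = Rz(yaw) Ry(pitch) Rx(roll)).
In Python, from bench import manip gives the robot as it stands.
- The arm moves only by the shell command python3 -m crank 'ROWS' [OPENING] [FORCE]. ROWS is JSON, a list of rows, each an object with "delta_pos": the shift along the tool's x, y, z in m, a list of three; "spin": the turn about the tool's z in rad. A call has 1 to 10 rows; each row shifts and turns the commanded pose from where the row before left it, along the tool's axes as they then stand; what a row does not reach is not made up. A row lasts 1/12 s, in which the tool goes at most 41.7 mm and 7.16 degrees, less where a joint would pass 70% of its speed; a pose out of reach is approached as far as the arm can. A call is refused whole if a number of a shift passes 0.0417 or a number of a turn 0.125, either way. A call with a gripper value outside its range is refused whole. OPENING is the finger opening in m, from 0 to 0.0918, set as the call begins (- or left out, the last holds). The fingers move at their own pace and stop on an object; FORCE is the grip in N (left out, the last holds). Time passes only in rows, so rows that do not move let the fingers close. It gives the time, the measured TCP pose, the force, the opening and the grip force at its end, in the units of the state.
- manip.read_state(): the state, without advancing time (a new reading comes with each control period).
- manip.grab_frame(name): name is "side" or "top"; returns a dict with "img" (400x640x3 uint8, red, green, blue), "fx", "fy", "cx", "cy" (pixels), "dist_coeffs" ([k1, k2, p1, p2, k3] as OpenCV has them; the pictures are not rectified), "T" (4x4, takes a point from camera to world coordinates). Camera axes: x right, y up, looking along -z (the intrinsics and any distortion apply to the point x, -y, -z); pixel columns grow to the right and rows downward; lengths in mm; the calibration is good to about 2 mm. A picture is of the moment at which its call begins. There is no depth.
- manip.sign_off(): hands the job in; it is judged then, once.
Trained networks look in a picture, given as the dict that the camera call returned (one of the last four; its "shot" number tells which), for a name from the list of things; names that differ only in an ending like _2 or _b are one class to them, and where a whole thing is asked for, a point or a joint stands for the part that bears it (a point fixed in the world has none). Each returns a list of dicts, best first, with "confidence" (0 to 1); they miss things now and then, are a little off and sometimes report something else, mostly with a low value. They report only what shows in the picture. A call takes as long as a camera call. They do not tell look-alikes from the thing itself.
- manip.recognise(picture, name): "xyz" ([x, y, z] in mm, in world coordinates, good to about 4 mm: the middle of the surface that is visible of it).
- manip.landmark_of(picture, name): "xyz" ([x, y, z] in mm, in world coordinates, good to about 4 mm: a listed point, or the origin of a listed thing).
The state is a dict: "clock": time; "q": joint angles; "joint_velocities": joint speeds; "effort": joint torques, N m; "eef_pos": TCP position; "eef_rot": TCP orientation; "ft_force": force on the tool from outside, world axes, zero at the start; "ft_torque": the same for the moment, N m; "width": finger opening in mm; "gripper_force": force on a finger pad.
Only numpy, scipy, OpenCV 4.12 (cv2) and the standard library are available. Lean on these libraries where they do the work, as an engineer would, in place of code of your own. Each camera call takes 0.05 s, during which the arm holds its last target. There are 200 camera calls.

## Working session

There is one attempt and no reset: what is moved stays moved. The work goes in short steps, Python scripts to look and compute and a shell command to move; the robot and the scene stay as the last step left them, time stands still between calls to the robot, and variables do not carry over. Pictures are saved under pics/ and viewed, at most 14 in all, crops included, and the job is handed in when it is done.

```bash
mkdir -p pics; ls
python3 - <<'E'
from bench import manip
import cv2
s=manip.read_state(); print({k:s[k] for k in('clock','eef_pos','eef_rot','width')})
for n in('side','top'):
    f=manip.grab_frame(n); cv2.imwrite(f'pics/{n}0.png',f['img'][:,:,::-1])
    print(n,f['fx'],f['cx'],f['cy'],f['dist_coeffs'],f['T'])
    for t in('plug_center','tin_center','dark_ring_center','pale_ring_center','board','mat','rest_seat','rest'):
        print(t,[([round(v) for v in d['xyz']],round(d['confidence'],2)) for d in manip.landmark_of(f,t)][:4])
E
```

```text
pics
{'clock': 0.0, 'eef_pos': array([ 221.05196549, -475.73813144,  226.03269619]), 'eef_rot': array([-1.79911293e+02, -1.34057096e-02,  2.49143997e+01]), 'width': 91.72379586439116}
side 501.5836791728725 313.5464057136824 200.32164492333777 [0.04439961 0.         0.         0.         0.        ] [[-9.15240373e-01  2.25300943e-01 -3.34027761e-01  6.00973783e+01]
 [-4.02888226e-01 -5.03498933e-01  7.64310083e-01  6.02675737e+02]
 [ 4.01716133e-03  8.34103297e-01  5.51593648e-01  6.68923502e+02]
 [ 0.00000000e+00  0.00000000e+00  0.00000000e+00  1.00000000e+00]]
plug_center [([490, -364, 30], 0.63)]
tin_center [([537, -372, 28], 0.6), ([665, -128, -2], 0.32)]
dark_ring_center [([448, -310, 16], 0.65)]
pale_ring_center [([432, -409, 18], 0.88)]
board []
mat [([493, -119, 3], 0.86)]
rest_seat [([666, -126, 37], 0.84)]
rest [([666, -128, -3], 0.63)]
top 403.0554233491651 317.9531165756089 200.62425458701568 [-0.00263466  0.          0.          0.          0.        ] [[-1.28633099e-02  9.95738061e-01 -9.13249651e-02  3.43595674e+02]
 [-9.99881623e-01 -1.20379542e-02  9.58268079e-03 -2.39218320e+02]
 [ 8.44247424e-03  9.14374193e-02  9.95775036e-01  9.00086901e+02]
 [ 0.00000000e+00  0.00000000e+00  0.00000000e+00  1.00000000e+00]]
plug_center [([495, -360, 34], 0.96), ([311, -398, 10], 0.67)]
tin_center [([540, -370, 23], 0.8)]
dark_ring_center [([446, -308, 20], 0.64)]
pale_ring_center [([430, -408, 19], 0.57)]
board [([491, -368, 0], 0.79), ([431, -413, 19], 0.54)]
mat [([492, -121, 2], 0.96)]
rest_seat [([667, -128, 37], 0.97)]
rest [([664, -133, -4], 0.83)]
```

View pics/top0.png

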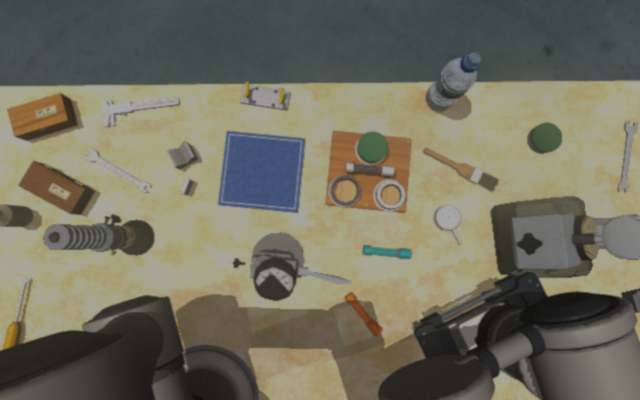

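View pics/side0.png

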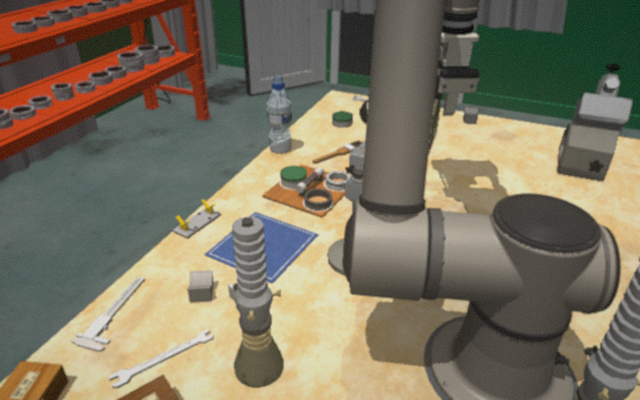

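Candidates in the top view: the gauge with red band at (370,170) on the board is the one I want; the turquoise bar (387,252) and orange bar (363,314) are look-alikes. Green tins: (372,148) on the board, and a decoy at (545,137). Next: fit the poses and check them in one close crop.

```bash
cat > h.py <<'E'
import numpy as np, cv2
from bench import manip
def K(f): return np.array([[f['fx'],0,f['cx']],[0,f['fy'],f['cy']],[0,0,1.]])
def p2w(f,px,z):
    px=np.float64(px).reshape(-1,1,2); n=cv2.undistortPoints(px,K(f),np.array(f['dist_coeffs']))[:,0]
    d=np.c_[n[:,0],-n[:,1],-np.ones(len(n))]@f['T'][:3,:3].T; o=f['T'][:3,3]
    return o+d*((z-o[2])/d[:,2])[:,None]
def w2p(f,P):
    c=(np.float64(P).reshape(-1,3)-f['T'][:3,3])@f['T'][:3,:3]
    return cv2.projectPoints((c*[1,-1,-1]).reshape(-1,1,3),np.zeros(3),np.zeros(3),K(f),np.array(f['dist_coeffs']))[0][:,0]
def frame(o,yaw,pts):
    c,s=np.cos(np.radians(yaw)),np.sin(np.radians(yaw)); pts=np.float64(pts)
    return np.c_[o[0]+c*pts[:,0]-s*pts[:,1],o[1]+s*pts[:,0]+c*pts[:,1],pts[:,2]]
def rect(f,mask,z):
    m=cv2.morphologyEx(mask.astype(np.uint8),cv2.MORPH_CLOSE,np.ones((5,5)))
    c=max(cv2.findContours(m,0,2)[0],key=cv2.contourArea)
    h=cv2.convexHull(c).reshape(-1,2)
    w=p2w(f,h,z)[:,:2].astype(np.float32)
    return cv2.minAreaRect(w)
E
python3 - <<'E'
from h import *
f=manip.grab_frame('top'); im=f['img']; hsv=cv2.cvtColor(im,cv2.COLOR_RGB2HSV); H,S,V=[hsv[...,i].astype(int) for i in range(3)]
R=np.zeros((400,640),bool)
m=R.copy(); m[120:222,205:315]=1
print('mat',rect(f,m&(H>100)&(H<130)&(S>80),3))
print(hsv[140,340],hsv[200,420],hsv[170,333])
m=R.copy(); m[122:220,318:422]=1
b=rect(f,m&(H<13)&(S>110)&(V<210),8); print('board',b)
m=R.copy(); m[75:115,230:300]=1
y=m&(H>18)&(H<32)&(S>170)
print('yellow',np.c_[cv2.connectedComponentsWithStats(y.astype(np.uint8))[2],cv2.connectedComponentsWithStats(y.astype(np.uint8))[3]])
r=m&(S<60)&(V>90); print('plate',rect(f,r,8))
c=cv2.resize(im[125:220,310:425],None,fx=6,fy=6,interpolation=cv2.INTER_CUBIC); cv2.imwrite('pics/c1.png',c[:,:,::-1])
c=cv2.resize(im[72:118,225:305],None,fx=9,fy=9,interpolation=cv2.INTER_CUBIC); cv2.imwrite('pics/c2.png',c[:,:,::-1])
E
```

```text
mat ((494.1534729003906, -122.13191223144531), (174.85003662109375, 165.75204467773438), 83.78909301757812)
[ 14 148 141] [ 25  72 167] [ 13 152 151]
board ((493.8206787109375, -385.5469055175781), (4.49289608001709, 15.940672874450684), 88.47789764404297)
yellow [[0.00000000e+00 0.00000000e+00 6.40000000e+02 4.00000000e+02
  2.55943000e+05 3.19512438e+02 1.99523765e+02]
 [2.45000000e+02 8.30000000e+01 4.00000000e+00 1.40000000e+01
  2.90000000e+01 2.46689655e+02 9.03103448e+01]
 [2.79000000e+02 8.90000000e+01 4.00000000e+00 1.30000000e+01
  2.80000000e+01 2.81214286e+02 9.53571429e+01]]
plate ((662.503173828125, -129.067626953125), (157.4293670654297, 77.17396545410156), 89.40591430664062)
```

View pics/c1.png

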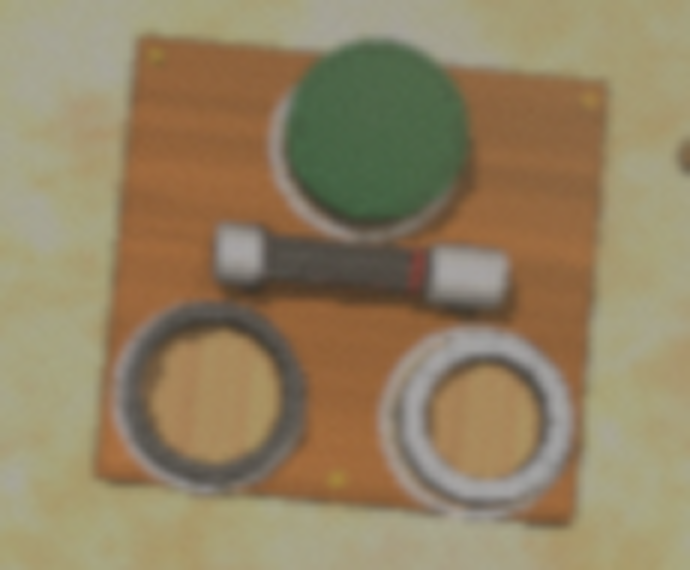

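View pics/c2.png

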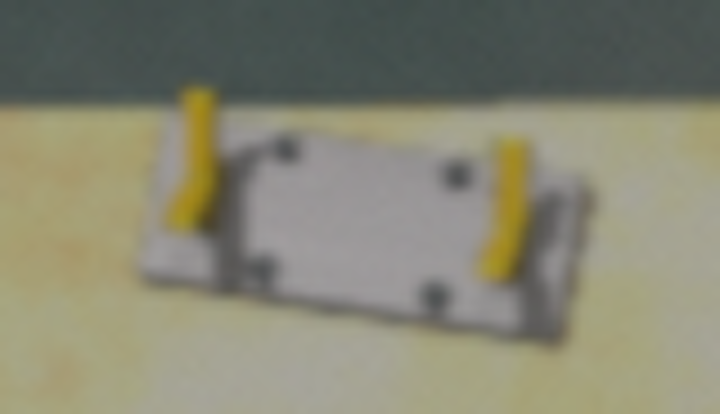

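The crop confirms it: the gauge with the red band lies on the board between tin (375,130), dark ring (212,395) and pale ring (487,420), in crop pixels. The rest shows two yellow saddles on a plate with four bolts.

Run:
```python
from h import *
f=manip.grab_frame('top'); 
q=lambda p,s,o:(np.float64(p)+.5)/s-.5+o
def sq(name,c):  # corners order TL,TR,BR,BL : x+ side is up in image, y+ left
    m=c.mean(0); v=(c[0]+c[3]-c[1]-c[2])/2; w=(c[0]+c[1]-c[2]-c[3])/2
    print(name,m.round(1),'len y',np.linalg.norm(v).round(1),'len x',np.linalg.norm(w).round(1),'yaw',np.degrees(np.arctan2(-v[0],v[1])).round(2),np.degrees(np.arctan2(w[1],w[0])).round(2)); return m,np.degrees(np.arctan2(-v[0],v[1]))
B,by=sq('board',p2w(f,q([[138,38],[607,80],[572,523],[97,477]],6,[310,125]),8))
sq('bolts',p2w(f,q([[286,149],[457,174],[434,297],[262,270]],9,[225,72]),9))
sq('plate',p2w(f,q([[166,108],[592,182],[560,342],[143,278]],9,[225,72]),6))
print('sadd',p2w(f,[[246.7,90.3],[281.2,95.36]],38))
for n,c,z in(('tin',(376,131),39),('dark',(214,389),28),('pale',(487,418),28)):
    print(n,p2w(f,q(c,6,[310,125]),z).round(1))
print('marks',frame(B,by,[[-50,50,8],[-50,-50,8],[50,0,8]]).round(1))
g=p2w(f,q([[216,250],[508,276]],6,[310,125]),34);print('gauge',g.round(1),g.mean(0))
```

```text
board [ 491. -362.    8.] len y 177.0 len x 167.3 yaw -6.03 -6.27
bolts [ 664.9 -129.5    9. ] len y 43.8 len x 32.2 yaw -9.44 -10.64
plate [ 664.7 -130.5    6. ] len y 108.3 len x 43.5 yaw -10.13 -9.24
sadd [[ 668.33413883  -93.85811944   38.        ]
 [ 656.11462232 -169.67184726   38.        ]]
tin [[ 539.5 -367.1   39. ]]
dark [[ 447.4 -307.4   28. ]]
pale [[ 435.6 -406.4   28. ]]
marks [[ 446.6 -307.     8. ]
 [ 436.  -406.4    8. ]
 [ 540.7 -367.2    8. ]]
gauge [[ 497.4 -308.6   34. ]
 [ 486.7 -414.5   34. ]] [ 492.04550744 -361.55195284   34.        ]
```

```bash
python3 -m crank '[{"delta_pos":[0,0,0],"spin":0.108},{"delta_pos":[0,0,0],"spin":0.108},{"delta_pos":[0,0,0],"spin":0.108},{"delta_pos":[0,0,0],"spin":0.108},{"delta_pos":[0,0,0],"spin":0.109},{"delta_pos":[0,0,0],"spin":0}]' 0.082 30
python3 -m crank '[{"delta_pos":[0.0305,-0.0142,0],"spin":0},{"delta_pos":[0.0305,-0.0142,0],"spin":0},{"delta_pos":[0.0305,-0.0142,0],"spin":0},{"delta_pos":[0.0305,-0.0142,0],"spin":0},{"delta_pos":[0.0305,-0.0142,0],"spin":0},{"delta_pos":[0.0305,-0.0142,0],"spin":0},{"delta_pos":[0.0305,-0.0142,0],"spin":0},{"delta_pos":[0.0305,-0.0142,0],"spin":0},{"delta_pos":[0.0305,-0.0142,0],"spin":0},{"delta_pos":[0.0305,-0.0142,0],"spin":0}]'
python3 -m crank '[{"delta_pos":[0,0,0.025],"spin":0},{"delta_pos":[0,0,0.025],"spin":0},{"delta_pos":[0,0,0.025],"spin":0},{"delta_pos":[0,0,0.025],"spin":0},{"delta_pos":[0,0,0],"spin":0},{"delta_pos":[0,0,0],"spin":0}]'
cat >> h.py <<'E'
def go(x,y,z,yaw=None):
    s=manip.read_state(); p=s['eef_pos']; a=np.radians(s['eef_rot'][2]); d=np.array([x,y,z])-p
    print('at',p.round(1),'rot',s['eef_rot'].round(1),'clock',round(s['clock'],2),'w',round(s['width'],1),'gf',round(s['gripper_force'],1),'ft',s['ft_force'].round(1))
    print('tool delta mm',(d@np.array([[np.cos(a),np.sin(a),0],[np.sin(a),-np.cos(a),0],[0,0,-1]])).round(1) if 0 else np.round([np.cos(a)*d[0]+np.sin(a)*d[1],np.sin(a)*d[0]-np.cos(a)*d[1],-d[2]],1), 'spin',None if yaw is None else np.radians(s['eef_rot'][2]-yaw).round(4))
E
python3 -c "from h import *; go(540.1,-367.1,12,-6.1)"
```

```text
clock: 1.5
eef_pos: [221.2, -476.2, 226.8]
eef_rot: [180.0, -0.0, -6.3]
ft_force: [-0.1, 0.3, 0.6]
width: 81.8
gripper_force: 0.0
clock: 2.33
eef_pos: [541.0, -366.4, 226.7]
eef_rot: [180.0, 0.0, -5.9]
ft_force: [-0.0, -0.1, 0.2]
width: 82.2
gripper_force: 0.0
clock: 2.83
eef_pos: [539.0, -366.9, 125.7]
eef_rot: [-179.9, 0.1, -6.0]
ft_force: [1.3, -0.7, 0.4]
width: 82.1
gripper_force: 0.0
at [ 539.  -366.9  125.7] rot [-1.799e+02  1.000e-01 -6.000e+00] clock 2.83 w 82.1 gf 0.0 ft [ 1.3 -0.7  0.4]
tool delta mm [1.100e+00 1.000e-01 1.137e+02] spin 0.0025
```

```bash
python3 -m crank '[{"delta_pos":[0,0,0.025],"spin":0},{"delta_pos":[0,0,0.025],"spin":0},{"delta_pos":[0,0,0.02],"spin":0},{"delta_pos":[0,0,0.015],"spin":0},{"delta_pos":[0,0,0.015],"spin":0},{"delta_pos":[0,0,0.012],"spin":0},{"delta_pos":[0,0,0],"spin":0},{"delta_pos":[0,0,0],"spin":0}]'
python3 -m crank '[{"delta_pos":[0,0,0],"spin":0},{"delta_pos":[0,0,0],"spin":0},{"delta_pos":[0,0,0],"spin":0},{"delta_pos":[0,0,0],"spin":0},{"delta_pos":[0,0,0],"spin":0},{"delta_pos":[0,0,0],"spin":0}]' 0.05 30
```

```text
clock: 3.5
eef_pos: [540.0, -367.8, 15.7]
eef_rot: [180.0, -0.1, -6.1]
ft_force: [0.3, -0.8, 0.2]
width: 82.0
gripper_force: 0.0
clock: 4.0
eef_pos: [540.2, -368.0, 16.2]
eef_rot: [179.9, -0.1, -6.1]
ft_force: [-0.6, -0.5, 5.6]
width: 66.5
gripper_force: 30.0
```

```bash
python3 -m crank '[{"delta_pos":[0,0,-0.01],"spin":0},{"delta_pos":[0,0,-0.02],"spin":0},{"delta_pos":[0,0,-0.02],"spin":0},{"delta_pos":[0,0,-0.02],"spin":0},{"delta_pos":[0,0,-0.01],"spin":0}]'
python3 -m crank '[{"delta_pos":[-0.0022,-0.0239,0],"spin":0},{"delta_pos":[-0.0022,-0.0239,0],"spin":0},{"delta_pos":[-0.0022,-0.0239,0],"spin":0},{"delta_pos":[-0.0022,-0.0239,0],"spin":0},{"delta_pos":[-0.0022,-0.0239,0],"spin":0},{"delta_pos":[-0.0022,-0.0239,0],"spin":0},{"delta_pos":[-0.0022,-0.0239,0],"spin":0},{"delta_pos":[-0.0022,-0.0239,0],"spin":0},{"delta_pos":[-0.0022,-0.0239,0],"spin":0},{"delta_pos":[-0.0022,-0.0239,0],"spin":0}]'
python3 -m crank '[{"delta_pos":[0,0,0],"spin":0},{"delta_pos":[0,0,0.025],"spin":0},{"delta_pos":[0,0,0.025],"spin":0},{"delta_pos":[0,0,0.02],"spin":0},{"delta_pos":[0,0,0.01],"spin":0},{"delta_pos":[0,0,0.0045],"spin":0},{"delta_pos":[0,0,0],"spin":0},{"delta_pos":[0,0,0],"spin":0}]'
python3 -c "from h import *; go(543.9,-127.5,11,-6.1)"
```

```text
clock: 4.42
eef_pos: [540.2, -367.7, 97.6]
eef_rot: [179.9, -0.1, -6.1]
ft_force: [0.3, -0.7, -1.3]
width: 66.4
gripper_force: 30.0
clock: 5.25
eef_pos: [542.5, -126.0, 94.6]
eef_rot: [-180.0, 0.0, -6.1]
ft_force: [0.1, -0.3, -1.5]
width: 65.9
gripper_force: 30.0
clock: 5.92
eef_pos: [543.3, -127.7, 10.8]
eef_rot: [180.0, -0.0, -6.1]
ft_force: [-0.4, -0.6, -1.3]
width: 65.9
gripper_force: 30.0
at [ 543.3 -127.7   10.8] rot [180.   -0.   -6.1] clock 5.92 w 65.9 gf 30.0 ft [-0.4 -0.6 -1.3]
tool delta mm [ 0.6 -0.2 -0.2] spin 0.0001
```

```bash
python3 -m crank '[{"delta_pos":[0,0,0],"spin":0},{"delta_pos":[0,0,0],"spin":0},{"delta_pos":[0,0,0],"spin":0},{"delta_pos":[0,0,0],"spin":0},{"delta_pos":[0,0,-0.015],"spin":0},{"delta_pos":[0,0,-0.025],"spin":0},{"delta_pos":[0,0,-0.025],"spin":0},{"delta_pos":[0,0,-0.015],"spin":0}]' 0.08
python3 -m crank '[{"delta_pos":[-0.0077,0.0189,0],"spin":0},{"delta_pos":[-0.0077,0.0189,0],"spin":0},{"delta_pos":[-0.0077,0.0189,0],"spin":0},{"delta_pos":[-0.0077,0.0189,0],"spin":0},{"delta_pos":[-0.0077,0.0189,0],"spin":0},{"delta_pos":[-0.0077,0.0189,0],"spin":0},{"delta_pos":[-0.0077,0.0189,0],"spin":0},{"delta_pos":[-0.0077,0.0189,0],"spin":0},{"delta_pos":[-0.0077,0.0189,0],"spin":0},{"delta_pos":[-0.0077,0.0189,0],"spin":0}]'
python3 -m crank '[{"delta_pos":[0,0,0],"spin":0},{"delta_pos":[0,0,0],"spin":0},{"delta_pos":[0,0,0],"spin":0}]'
python3 -c "from h import *; go(447,-307.2,11,-6.1)"
```

```text
clock: 6.58
eef_pos: [543.8, -127.6, 92.6]
eef_rot: [180.0, -0.2, -6.1]
ft_force: [0.7, -0.5, 0.4]
width: 80.2
gripper_force: 0.0
clock: 7.42
eef_pos: [445.8, -308.0, 90.3]
eef_rot: [180.0, -0.0, -6.1]
ft_force: [0.9, -0.6, -0.3]
width: 80.0
gripper_force: 0.0
clock: 7.67
eef_pos: [446.5, -306.6, 90.2]
eef_rot: [-180.0, 0.0, -6.1]
ft_force: [0.4, 0.2, -0.3]
width: 80.3
gripper_force: 0.0
at [ 446.5 -306.6   90.2] rot [-180.     0.    -6.1] clock 7.67 w 80.3 gf 0.0 ft [ 0.4  0.2 -0.3]
tool delta mm [ 0.6  0.6 79.2] spin -0.0
```

```bash
python3 -m crank '[{"delta_pos":[0,0,0.025],"spin":0},{"delta_pos":[0,0,0.022],"spin":0},{"delta_pos":[0,0,0.015],"spin":0},{"delta_pos":[0,0,0.01],"spin":0},{"delta_pos":[0,0,0.006],"spin":0},{"delta_pos":[0,0,0],"spin":0},{"delta_pos":[0,0,0],"spin":0}]'
python3 -m crank '[{"delta_pos":[0,0,0],"spin":0},{"delta_pos":[0,0,0],"spin":0},{"delta_pos":[0,0,0],"spin":0},{"delta_pos":[0,0,0],"spin":0},{"delta_pos":[0,0,0],"spin":0},{"delta_pos":[0,0,0],"spin":0}]' 0.05 30
python3 -m crank '[{"delta_pos":[0,0,-0.01],"spin":0},{"delta_pos":[0,0,-0.02],"spin":0},{"delta_pos":[0,0,-0.02],"spin":0},{"delta_pos":[0,0,-0.02],"spin":0},{"delta_pos":[0,0,-0.01],"spin":0}]'
```

```text
clock: 8.25
eef_pos: [446.8, -307.0, 12.6]
eef_rot: [180.0, -0.0, -6.1]
ft_force: [-0.1, -0.1, 0.2]
width: 80.3
gripper_force: 0.0
clock: 8.75
eef_pos: [446.8, -307.6, 13.0]
eef_rot: [179.9, -0.1, -6.1]
ft_force: [0.2, 0.5, 6.6]
width: 63.5
gripper_force: 29.2
clock: 9.17
eef_pos: [446.9, -307.5, 94.6]
eef_rot: [179.9, -0.1, -6.1]
ft_force: [1.1, -0.4, -1.1]
width: 63.7
gripper_force: 28.9
```

```bash
python3 -m crank '[{"delta_pos":[-0.0022,-0.0239,0],"spin":0},{"delta_pos":[-0.0022,-0.0239,0],"spin":0},{"delta_pos":[-0.0022,-0.0239,0],"spin":0},{"delta_pos":[-0.0022,-0.0239,0],"spin":0},{"delta_pos":[-0.0022,-0.0239,0],"spin":0},{"delta_pos":[-0.0022,-0.0239,0],"spin":0},{"delta_pos":[-0.0022,-0.0239,0],"spin":0},{"delta_pos":[-0.0022,-0.0239,0],"spin":0},{"delta_pos":[-0.0022,-0.0239,0],"spin":0},{"delta_pos":[-0.0022,-0.0239,0],"spin":0}]'
python3 -m crank '[{"delta_pos":[0,0,0],"spin":0},{"delta_pos":[0,0,0.025],"spin":0},{"delta_pos":[0,0,0.025],"spin":0},{"delta_pos":[0,0,0.02],"spin":0},{"delta_pos":[0,0,0.01],"spin":0},{"delta_pos":[0,0,0.0045],"spin":0},{"delta_pos":[0,0,0],"spin":0},{"delta_pos":[0,0,0],"spin":0}]'
python3 -m crank '[{"delta_pos":[0,0,0],"spin":0},{"delta_pos":[0,0,0],"spin":0},{"delta_pos":[0,0,0],"spin":0},{"delta_pos":[0,0,0],"spin":0},{"delta_pos":[0,0,-0.015],"spin":0},{"delta_pos":[0,0,-0.025],"spin":0},{"delta_pos":[0,0,-0.025],"spin":0},{"delta_pos":[0,0,-0.015],"spin":0}]' 0.08
python3 -c "from h import *; go(435.8,-406.4,11,-6.1)"
```

```text
clock: 10.0
eef_pos: [449.2, -65.8, 92.1]
eef_rot: [-180.0, 0.1, -6.1]
ft_force: [-0.1, 0.7, -2.8]
width: 63.3
gripper_force: 28.9
clock: 10.67
eef_pos: [449.8, -67.5, 7.8]
eef_rot: [180.0, 0.0, -6.1]
ft_force: [-0.2, 0.8, -2.0]
width: 63.9
gripper_force: 30.0
clock: 11.33
eef_pos: [450.6, -67.3, 89.9]
eef_rot: [180.0, -0.1, -6.1]
ft_force: [0.0, -0.5, 0.2]
width: 80.1
gripper_force: 0.0
at [450.6 -67.3  89.9] rot [ 1.8e+02 -1.0e-01 -6.1e+00] clock 11.33 w 80.1 gf 0.0 ft [ 0.  -0.5  0.2]
tool delta mm [ 21.2 338.7  78.9] spin 0.0004
```

```bash
python3 -m crank '[{"delta_pos":[0.0021,0.0339,0],"spin":0},{"delta_pos":[0.0021,0.0339,0],"spin":0},{"delta_pos":[0.0021,0.0339,0],"spin":0},{"delta_pos":[0.0021,0.0339,0],"spin":0},{"delta_pos":[0.0021,0.0339,0],"spin":0},{"delta_pos":[0.0021,0.0339,0],"spin":0},{"delta_pos":[0.0021,0.0339,0],"spin":0},{"delta_pos":[0.0021,0.0339,0],"spin":0},{"delta_pos":[0.0021,0.0339,0],"spin":0},{"delta_pos":[0.0021,0.0339,0],"spin":0}]' 0.077
python3 -m crank '[{"delta_pos":[0,0,0],"spin":0},{"delta_pos":[0,0,0],"spin":0},{"delta_pos":[0,0,0],"spin":0}]'
python3 - <<'E'
from h import *
go(435.8,-406.4,11,-6.1)
f=manip.grab_frame('top'); c=cv2.resize(f['img'][120:225,210:425],None,fx=3.7,fy=3.7,interpolation=2); cv2.imwrite('pics/c3.png',c[:,:,::-1])
E
```

```text
clock: 12.17
eef_pos: [434.3, -408.1, 87.8]
eef_rot: [180.0, -0.0, -6.1]
ft_force: [0.5, 0.3, 0.7]
width: 77.0
gripper_force: 0.0
clock: 12.42
eef_pos: [434.4, -405.7, 87.3]
eef_rot: [-179.9, 0.0, -6.1]
ft_force: [0.7, -0.8, -0.5]
width: 76.7
gripper_force: 0.0
at [ 434.4 -405.7   87.3] rot [-179.9    0.    -6.1] clock 12.42 w 76.7 gf 0.0 ft [ 0.7 -0.8 -0.5]
tool delta mm [ 1.5  0.6 76.3] spin -0.0001
```

View pics/c3.png

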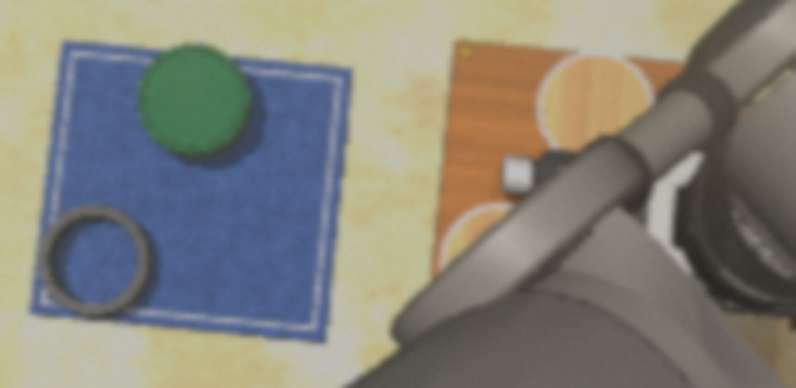

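The tin (195,100) and dark ring (97,260) stand on the mat as planned, and the gauge (520,172) is in place. Pale ring next.

```bash
python3 -m crank '[{"delta_pos":[0.001,0,0.024],"spin":0},{"delta_pos":[0,0,0.022],"spin":0},{"delta_pos":[0,0,0.014],"spin":0},{"delta_pos":[0,0,0.01],"spin":0},{"delta_pos":[0,0,0.005],"spin":0},{"delta_pos":[0,0,0],"spin":0},{"delta_pos":[0,0,0],"spin":0}]'
python3 -m crank '[{"delta_pos":[0,0,0],"spin":0},{"delta_pos":[0,0,0],"spin":0},{"delta_pos":[0,0,0],"spin":0},{"delta_pos":[0,0,0],"spin":0},{"delta_pos":[0,0,0],"spin":0},{"delta_pos":[0,0,0],"spin":0}]' 0.045 30
python3 -m crank '[{"delta_pos":[0,0,-0.01],"spin":0},{"delta_pos":[0,0,-0.02],"spin":0},{"delta_pos":[0,0,-0.02],"spin":0},{"delta_pos":[0,0,-0.02],"spin":0},{"delta_pos":[0,0,-0.01],"spin":0}]'
```

```text
clock: 13.05
eef_pos: [436.2, -406.4, 13.3]
eef_rot: [180.0, -0.0, -6.1]
ft_force: [-0.1, -1.0, -1.0]
width: 77.1
gripper_force: 0.0
clock: 13.55
eef_pos: [436.1, -407.2, 13.6]
eef_rot: [179.9, -0.1, -6.1]
ft_force: [-0.7, -1.1, 6.2]
width: 59.5
gripper_force: 29.6
clock: 13.97
eef_pos: [436.2, -406.8, 95.1]
eef_rot: [179.9, -0.1, -6.1]
ft_force: [-0.0, -0.2, -2.3]
width: 59.6
gripper_force: 29.6
```

```bash
python3 -m crank '[{"delta_pos":[-0.0022,-0.0239,0],"spin":0},{"delta_pos":[-0.0022,-0.0239,0],"spin":0},{"delta_pos":[-0.0022,-0.0239,0],"spin":0},{"delta_pos":[-0.0022,-0.0239,0],"spin":0},{"delta_pos":[-0.0022,-0.0239,0],"spin":0},{"delta_pos":[-0.0022,-0.0239,0],"spin":0},{"delta_pos":[-0.0022,-0.0239,0],"spin":0},{"delta_pos":[-0.0022,-0.0239,0],"spin":0},{"delta_pos":[-0.0022,-0.0239,0],"spin":0},{"delta_pos":[-0.0022,-0.0239,0],"spin":0}]'
python3 -m crank '[{"delta_pos":[0,0,0],"spin":0},{"delta_pos":[0,0,0.025],"spin":0},{"delta_pos":[0,0,0.025],"spin":0},{"delta_pos":[0,0,0.02],"spin":0},{"delta_pos":[0,0,0.01],"spin":0},{"delta_pos":[0,0,0.0045],"spin":0},{"delta_pos":[0,0,0],"spin":0},{"delta_pos":[0,0,0],"spin":0}]'
python3 -m crank '[{"delta_pos":[0,0,0],"spin":0},{"delta_pos":[0,0,0],"spin":0},{"delta_pos":[0,0,0],"spin":0},{"delta_pos":[0,0,0],"spin":0},{"delta_pos":[0,0,-0.015],"spin":0},{"delta_pos":[0,0,-0.025],"spin":0},{"delta_pos":[0,0,-0.03],"spin":0},{"delta_pos":[0,0,-0.03],"spin":0},{"delta_pos":[0,0,-0.015],"spin":0},{"delta_pos":[0,0,0],"spin":0}]' 0.076
python3 -c "from h import *; go(491.5,-361.8,120,-96.1); go(491.5,-361.8,120,83.9);print(manip.read_state()['q'])"
```

```text
clock: 14.8
eef_pos: [438.6, -165.0, 92.5]
eef_rot: [-180.0, 0.1, -6.1]
ft_force: [1.1, 0.7, -2.1]
width: 59.7
gripper_force: 29.6
clock: 15.47
eef_pos: [439.1, -166.7, 8.3]
eef_rot: [-180.0, 0.0, -6.1]
ft_force: [0.7, 0.8, -1.9]
width: 59.7
gripper_force: 29.9
clock: 16.3
eef_pos: [441.2, -167.6, 126.7]
eef_rot: [179.8, -0.4, -6.1]
ft_force: [1.3, 0.0, 0.7]
width: 75.8
gripper_force: 0.0
at [ 441.2 -167.6  126.7] rot [179.8  -0.4  -6.1] clock 16.3 w 75.8 gf 0.0 ft [1.3 0.  0.7]
tool delta mm [ 70.6 187.8   6.7] spin 1.5712
at [ 441.2 -167.6  126.7] rot [179.8  -0.4  -6.1] clock 16.3 w 75.8 gf 0.0 ft [1.3 0.  0.7]
tool delta mm [ 70.6 187.8   6.7] spin -1.5704
[-3.01169035e+01  2.03745684e+01  1.03984787e+02 -4.34050019e-03
  5.52112800e+01  6.59621011e+01]
```

```bash
python3 -m crank '[{"delta_pos":[0.0071,0.0188,0],"spin":0},{"delta_pos":[0.0071,0.0188,0],"spin":0},{"delta_pos":[0.0071,0.0188,0],"spin":0},{"delta_pos":[0.0071,0.0188,0],"spin":0},{"delta_pos":[0.0071,0.0188,0],"spin":0},{"delta_pos":[0.0071,0.0188,0],"spin":0},{"delta_pos":[0.0071,0.0188,0],"spin":0},{"delta_pos":[0.0071,0.0188,0],"spin":0},{"delta_pos":[0.0071,0.0188,0],"spin":0},{"delta_pos":[0.0071,0.0188,0],"spin":0}]' 0.05 40
python3 -m crank '[{"delta_pos":[0,0,0],"spin":-0.12},{"delta_pos":[0,0,0],"spin":-0.12},{"delta_pos":[0,0,0],"spin":-0.12},{"delta_pos":[0,0,0],"spin":-0.12},{"delta_pos":[0,0,0],"spin":-0.12},{"delta_pos":[0,0,0],"spin":-0.12},{"delta_pos":[0,0,0],"spin":-0.12}]'
python3 -m crank '[{"delta_pos":[0,0,0],"spin":-0.12},{"delta_pos":[0,0,0],"spin":-0.12},{"delta_pos":[0,0,0],"spin":-0.12},{"delta_pos":[0,0,0],"spin":-0.12},{"delta_pos":[0,0,0],"spin":-0.12},{"delta_pos":[0,0,0],"spin":-0.13},{"delta_pos":[0,0,0],"spin":0},{"delta_pos":[0,0,0],"spin":0}]'
python3 -c "from h import *; go(491.4,-361.8,13,83.9)"
```

```text
clock: 17.13
eef_pos: [489.6, -361.6, 121.7]
eef_rot: [-179.9, 0.1, -6.1]
ft_force: [0.6, -0.7, 0.1]
width: 50.1
gripper_force: 0.0
clock: 17.72
eef_pos: [489.4, -360.6, 121.7]
eef_rot: [-179.9, 0.0, 42.4]
ft_force: [-0.3, 0.6, 0.1]
width: 49.9
gripper_force: 0.0
at [ 489.4 -360.6  121.7] rot [-179.9    0.    42.4] clock 17.72 w 49.9 gf 0.0 ft [-0.3  0.6  0.1]
tool delta mm [  0.7   2.2 108.7] spin -0.7246out of range: a turn must lie within [-0.125, 0.125]
```

```bash
python3 -m crank '[{"delta_pos":[0,0,0],"spin":-0.121},{"delta_pos":[0,0,0],"spin":-0.121},{"delta_pos":[0,0,0],"spin":-0.121},{"delta_pos":[0,0,0],"spin":-0.121},{"delta_pos":[0,0,0],"spin":-0.121},{"delta_pos":[0,0,0],"spin":-0.121},{"delta_pos":[0,0,0],"spin":0},{"delta_pos":[0,0,0],"spin":0}]'
python3 -c "from h import *; go(491.4,-361.8,13,83.9)"
```

```text
clock: 18.38
eef_pos: [489.6, -360.7, 122.1]
eef_rot: [-179.9, -0.1, 83.4]
ft_force: [0.5, 0.7, -0.1]
width: 49.7
gripper_force: 0.0
at [ 489.6 -360.7  122.1] rot [-1.799e+02 -1.000e-01  8.340e+01] clock 18.38 w 49.7 gf 0.0 ft [ 0.5  0.7 -0.1]
tool delta mm [ -0.9   2.  109.1] spin -0.0082
```

```bash
python3 -m crank '[{"delta_pos":[-0.001,0.002,0.025],"spin":-0.008},{"delta_pos":[0,0,0.025],"spin":0},{"delta_pos":[0,0,0.025],"spin":0},{"delta_pos":[0,0,0.018],"spin":0},{"delta_pos":[0,0,0.01],"spin":0},{"delta_pos":[0,0,0.006],"spin":0},{"delta_pos":[0,0,0],"spin":0},{"delta_pos":[0,0,0],"spin":0}]'
python3 -c "from h import *; go(491.4,-361.8,13,83.9)"
python3 -m crank '[{"delta_pos":[0,0,0],"spin":0},{"delta_pos":[0,0,0],"spin":0},{"delta_pos":[0,0,0],"spin":0},{"delta_pos":[0,0,0],"spin":0},{"delta_pos":[0,0,0],"spin":0},{"delta_pos":[0,0,0],"spin":0},{"delta_pos":[0,0,0],"spin":0}]' 0.01 40
python3 -m crank '[{"delta_pos":[0,0,-0.01],"spin":0},{"delta_pos":[0,0,-0.02],"spin":0},{"delta_pos":[0,0,-0.025],"spin":0},{"delta_pos":[0,0,-0.025],"spin":0},{"delta_pos":[0,0,-0.02],"spin":0},{"delta_pos":[0,0,0],"spin":0},{"delta_pos":[0,0,0],"spin":0}]'
python3 -c "from h import *; go(664.8,-130,115,80.4)"
```

```text
clock: 19.05
eef_pos: [492.1, -362.6, 14.8]
eef_rot: [180.0, 0.0, 84.0]
ft_force: [-0.2, -1.5, -0.1]
width: 49.9
gripper_force: 0.0
at [ 492.1 -362.6   14.8] rot [180.   0.  84.] clock 19.05 w 49.9 gf 0.0 ft [-0.2 -1.5 -0.1]
tool delta mm [ 0.7 -0.8  1.8] spin 0.0025
clock: 19.63
eef_pos: [491.8, -362.3, 14.5]
eef_rot: [180.0, 0.0, 84.1]
ft_force: [-0.1, 0.2, 2.7]
width: 17.5
gripper_force: 40.0
clock: 20.22
eef_pos: [492.2, -362.5, 115.4]
eef_rot: [179.9, 0.1, 84.1]
ft_force: [0.4, -0.0, -1.9]
width: 17.3
gripper_force: 40.0
at [ 492.2 -362.5  115.4] rot [1.799e+02 1.000e-01 8.410e+01] clock 20.22 w 17.3 gf 40.0 ft [ 0.4 -0.  -1.9]
tool delta mm [249.1 147.8   0.4] spin 0.0646
```

```bash
python3 -m crank '[{"delta_pos":[0,0,0],"spin":0.065},{"delta_pos":[0.0258,0.0131,0],"spin":0},{"delta_pos":[0.0258,0.0131,0],"spin":0},{"delta_pos":[0.0258,0.0131,0],"spin":0},{"delta_pos":[0.0258,0.0131,0],"spin":0},{"delta_pos":[0.0258,0.0131,0],"spin":0},{"delta_pos":[0.0258,0.0131,0],"spin":0},{"delta_pos":[0.0258,0.0131,0],"spin":0},{"delta_pos":[0.0258,0.0131,0],"spin":0},{"delta_pos":[0.0258,0.0131,0],"spin":0}]'
python3 -m crank '[{"delta_pos":[0.0258,0.0131,0],"spin":0},{"delta_pos":[0,0,0],"spin":0},{"delta_pos":[0,0,0],"spin":0},{"delta_pos":[0,0,0],"spin":0}]'
python3 - <<'E'
from h import *
go(664.8,-130,20.5,80.4)
f=manip.grab_frame('side'); o=[150,130]; c=cv2.resize(f['img'][130:255,150:300],None,fx=4.6,fy=4.6,interpolation=2)
o3=[664.8,-130]
for pts in ([[22,54,8],[22,-54,8],[-22,-54,8],[-22,54,8]],[[19,39,38],[-19,39,38],[-19,-39,38],[19,-39,38]]):
    p=((w2p(f,frame(o3,-9.6,pts))-o+.5)*4.6-.5).astype(int); cv2.polylines(c,[p.reshape(-1,1,2).astype(np.int32)],len(pts)==4,(255,0,255),1)
cv2.imwrite('pics/c4.png',c[:,:,::-1])
E
```

```text
clock: 21.05
eef_pos: [646.5, -151.3, 112.0]
eef_rot: [-179.8, -0.0, 80.4]
ft_force: [-0.4, 0.4, -0.5]
width: 17.5
gripper_force: 40.0
clock: 21.38
eef_pos: [663.0, -129.7, 112.5]
eef_rot: [-179.8, 0.0, 80.4]
ft_force: [-0.5, -0.2, -0.5]
width: 17.2
gripper_force: 40.0
at [ 663.  -129.7  112.5] rot [-179.8    0.    80.4] clock 21.38 w 17.2 gf 40.0 ft [-0.5 -0.2 -0.5]
tool delta mm [ 0.   1.8 92. ] spin -0.0001
```

View pics/c4.png

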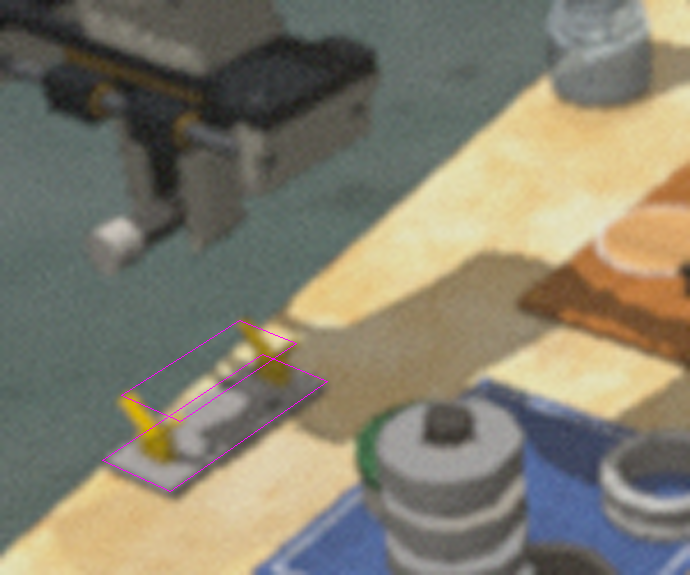

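The side view shows the projected plate outline matching the plate (corners (105,460) and (327,382)), with the gauge held above it. Lowering.

```bash
python3 -m crank '[{"delta_pos":[0,0.0018,0.025],"spin":0},{"delta_pos":[0,0,0.025],"spin":0},{"delta_pos":[0,0,0.018],"spin":0},{"delta_pos":[0,0,0.008],"spin":0},{"delta_pos":[0,0,0],"spin":0},{"delta_pos":[0,0,0],"spin":0},{"delta_pos":[0,0,0],"spin":0}]'
python3 - <<'E'
from h import *
go(664.8,-130,20.5,80.4)
f=manip.grab_frame('side'); c=cv2.resize(f['img'][165:245,150:250],None,fx=7,fy=7,interpolation=2)
cv2.imwrite('pics/c5.png',c[:,:,::-1])
E
```

```text
clock: 22.02
eef_pos: [666.6, -130.8, 39.8]
eef_rot: [179.8, 0.0, 80.3]
ft_force: [-0.2, -0.5, -1.7]
width: 17.6
gripper_force: 40.0
at [ 666.6 -130.8   39.8] rot [179.8   0.   80.3] clock 22.02 w 17.6 gf 40.0 ft [-0.2 -0.5 -1.7]
tool delta mm [ 0.5 -2.  19.3] spin -0.0011
```

View pics/c5.png

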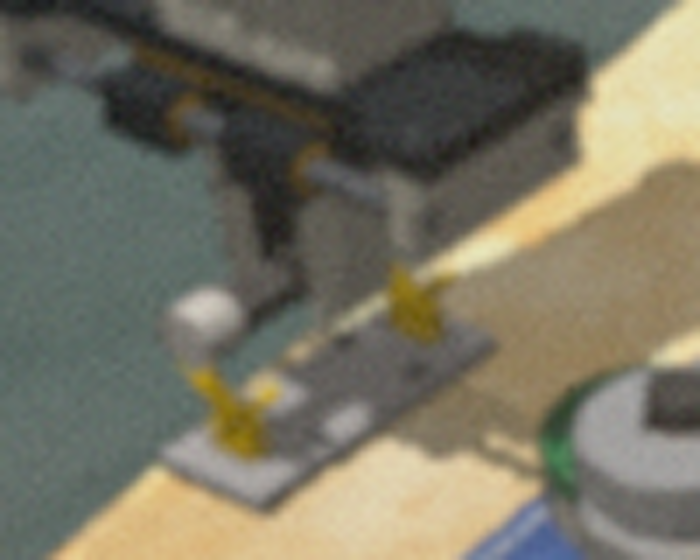

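```bash
python3 -m crank '[{"delta_pos":[0,-0.0013,0.006],"spin":0},{"delta_pos":[0,0,0.004],"spin":0},{"delta_pos":[0,0,0],"spin":0},{"delta_pos":[0,0,0],"spin":0}]'
python3 -c "from h import *; go(664.8,-130,20.5,80.4)"
python3 -m crank '[{"delta_pos":[0,0,0.003],"spin":0},{"delta_pos":[0,0,0.003],"spin":0},{"delta_pos":[0,0,0],"spin":0},{"delta_pos":[0,0,0],"spin":0}]'
python3 -c "from h import *; go(664.8,-130,20.5,80.4)"
```

```text
clock: 22.4
eef_pos: [664.3, -129.7, 27.9]
eef_rot: [-180.0, 0.0, 80.4]
ft_force: [0.6, 0.1, -0.6]
width: 17.2
gripper_force: 40.0
at [ 664.3 -129.7   27.9] rot [-180.     0.    80.4] clock 22.4 w 17.2 gf 40.0 ft [ 0.6  0.1 -0.6]
tool delta mm [-0.2  0.5  7.4] spin -0.0004
clock: 22.73
eef_pos: [664.5, -129.8, 22.0]
eef_rot: [-180.0, 0.0, 80.4]
ft_force: [0.2, 0.0, -1.4]
width: 17.0
gripper_force: 40.0
at [ 664.5 -129.8   22. ] rot [-180.     0.    80.4] clock 22.73 w 17.0 gf 40.0 ft [ 0.2  0.  -1.4]
tool delta mm [-0.1  0.3  1.5] spin -0.0004
```

```bash
python3 -m crank '[{"delta_pos":[0,0,0.001],"spin":0},{"delta_pos":[0,0,0],"spin":0},{"delta_pos":[0,0,0],"spin":0}]'
python3 -m crank '[{"delta_pos":[0,0,0],"spin":0},{"delta_pos":[0,0,0],"spin":0},{"delta_pos":[0,0,0],"spin":0},{"delta_pos":[0,0,0],"spin":0},{"delta_pos":[0,0,0],"spin":0},{"delta_pos":[0,0,-0.01],"spin":0},{"delta_pos":[0,0,-0.02],"spin":0},{"delta_pos":[0,0,-0.03],"spin":0},{"delta_pos":[0,0,-0.03],"spin":0},{"delta_pos":[0,0,-0.02],"spin":0}]' 0.05
python3 - <<'E'
from h import *
go(541,-127.5,120,-6.1)
f=manip.grab_frame('side'); c=cv2.resize(f['img'][165:245,150:250],None,fx=7,fy=7,interpolation=2)
cv2.imwrite('pics/c6.png',c[:,:,::-1])
print(manip.landmark_of(f,'plug_center'))
E
```

```text
clock: 22.98
eef_pos: [664.8, -129.9, 21.4]
eef_rot: [180.0, 0.0, 80.4]
ft_force: [1.4, 0.8, -0.4]
width: 17.1
gripper_force: 40.0
clock: 23.82
eef_pos: [665.5, -130.1, 135.3]
eef_rot: [179.8, 0.0, 80.4]
ft_force: [0.7, 0.6, 0.5]
width: 49.7
gripper_force: 0.0
at [ 665.5 -130.1  135.3] rot [179.8   0.   80.4] clock 23.82 w 49.7 gf 0.0 ft [0.7 0.6 0.5]
tool delta mm [ -18.3 -123.2   15.3] spin 1.5094
[{'xyz': [668.0, -130.2, 33.8], 'confidence': 0.94}, {'xyz': [179.6, -344.1, 16.8], 'confidence': 0.44}]
```

View pics/c6.png

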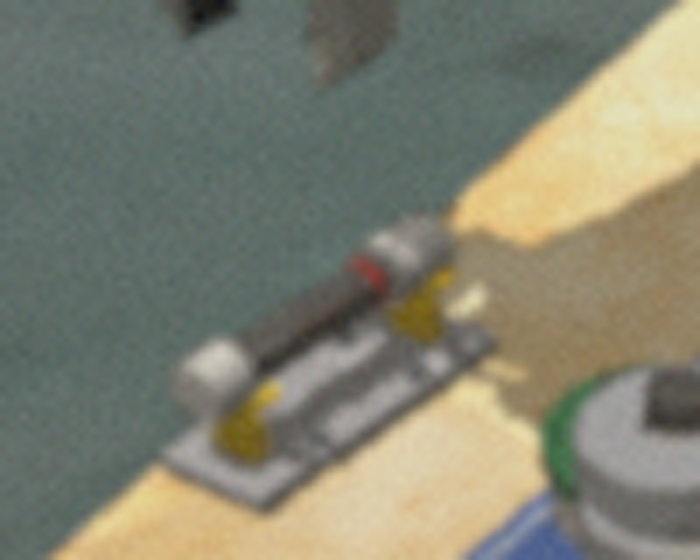

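Gauge lies in both saddles, red band at (368,272). Now back to the tin, with a top-view check of the gauge's ends and the placed objects' positions.

```bash
python3 -m crank '[{"delta_pos":[0,0,0],"spin":0.116},{"delta_pos":[0,0,0],"spin":0.116},{"delta_pos":[0,0,0],"spin":0.116},{"delta_pos":[0,0,0],"spin":0.116},{"delta_pos":[0,0,0],"spin":0.116},{"delta_pos":[0,0,0],"spin":0.116},{"delta_pos":[0,0,0],"spin":0.116}]' 0.082 30
python3 -m crank '[{"delta_pos":[0,0,0],"spin":0.116},{"delta_pos":[0,0,0],"spin":0.116},{"delta_pos":[0,0,0],"spin":0.116},{"delta_pos":[0,0,0],"spin":0.116},{"delta_pos":[0,0,0],"spin":0.116},{"delta_pos":[0,0,0],"spin":0.116},{"delta_pos":[0,0,0],"spin":0},{"delta_pos":[0,0,0],"spin":0}]'
python3 -m crank '[{"delta_pos":[-0.0243,0.002,0],"spin":0},{"delta_pos":[-0.0243,0.002,0],"spin":0},{"delta_pos":[-0.0243,0.002,0],"spin":0},{"delta_pos":[-0.0243,0.002,0],"spin":0},{"delta_pos":[-0.0243,0.002,0],"spin":0},{"delta_pos":[0,0,0.02],"spin":0},{"delta_pos":[0,0,0.02],"spin":0},{"delta_pos":[0,0,0],"spin":0},{"delta_pos":[0,0,0],"spin":0}]'
python3 - <<'E'
from h import *
go(543.5,-127.6,11,-6.1)
f=manip.grab_frame('top'); c=cv2.resize(f['img'][72:224,205:315],None,fx=3.9,fy=3.9,interpolation=2)
for o,y,pts in(([664.8,-130],-9.6,[[11,52,38],[11,-52,38],[-11,-52,38],[-11,52,38]]),):
    p=((w2p(f,frame(o,y,pts))-[205,72]+.5)*3.9-.5).astype(np.int32); cv2.polylines(c,[p.reshape(-1,1,2)],True,(255,0,255),1)
cv2.imwrite('pics/c7.png',c[:,:,::-1])
E
```

```text
clock: 24.5
eef_pos: [664.1, -129.7, 130.6]
eef_rot: [-179.9, 0.1, 33.5]
ft_force: [0.1, -0.1, 0.3]
width: 81.7
gripper_force: 0.0
clock: 25.17
eef_pos: [664.2, -129.7, 130.8]
eef_rot: [-180.0, 0.1, -5.8]
ft_force: [-0.0, 0.8, 0.3]
width: 81.8
gripper_force: 0.0
clock: 25.92
eef_pos: [542.1, -126.8, 90.7]
eef_rot: [-180.0, 0.1, -5.9]
ft_force: [0.2, 0.8, -0.7]
width: 82.1
gripper_force: 0.0
at [ 542.1 -126.8   90.7] rot [-1.8e+02  1.0e-01 -5.9e+00] clock 25.92 w 82.1 gf 0.0 ft [ 0.2  0.8 -0.7]
tool delta mm [ 1.5  0.6 79.7] spin 0.0035
```

View pics/c7.png

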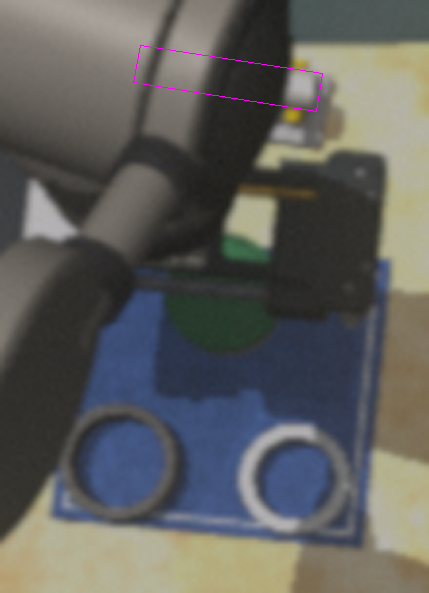

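Gauge end (312,90) fits the expected outline; rings at (122,462) and (297,480) are on the mat. Returning the tin.

```bash
python3 -m crank '[{"delta_pos":[0.001,0.0005,0.025],"spin":0.003},{"delta_pos":[0,0,0.022],"spin":0},{"delta_pos":[0,0,0.015],"spin":0},{"delta_pos":[0,0,0.01],"spin":0},{"delta_pos":[0,0,0.006],"spin":0},{"delta_pos":[0,0,0],"spin":0},{"delta_pos":[0,0,0],"spin":0}]'
python3 -m crank '[{"delta_pos":[0,0,0],"spin":0},{"delta_pos":[0,0,0],"spin":0},{"delta_pos":[0,0,0],"spin":0},{"delta_pos":[0,0,0],"spin":0},{"delta_pos":[0,0,0],"spin":0},{"delta_pos":[0,0,0],"spin":0}]' 0.05 30
python3 -m crank '[{"delta_pos":[0,0,-0.01],"spin":0},{"delta_pos":[0,0,-0.02],"spin":0},{"delta_pos":[0,0,-0.02],"spin":0},{"delta_pos":[0,0,-0.02],"spin":0},{"delta_pos":[0,0,-0.01],"spin":0}]'
python3 -m crank '[{"delta_pos":[0.0022,0.0239,0],"spin":0},{"delta_pos":[0.0022,0.0239,0],"spin":0},{"delta_pos":[0.0022,0.0239,0],"spin":0},{"delta_pos":[0.0022,0.0239,0],"spin":0},{"delta_pos":[0.0022,0.0239,0],"spin":0},{"delta_pos":[0.0022,0.0239,0],"spin":0},{"delta_pos":[0.0022,0.0239,0],"spin":0},{"delta_pos":[0.0022,0.0239,0],"spin":0},{"delta_pos":[0.0022,0.0239,0],"spin":0},{"delta_pos":[0.0022,0.0239,0],"spin":0}]'
python3 -m crank '[{"delta_pos":[0,0,0],"spin":0},{"delta_pos":[0,0,0.025],"spin":0},{"delta_pos":[0,0,0.025],"spin":0},{"delta_pos":[0,0,0.015],"spin":0},{"delta_pos":[0,0,0],"spin":0},{"delta_pos":[0,0,0],"spin":0},{"delta_pos":[0,0,0],"spin":0}]'
python3 -c "from h import *; go(540.1,-367.5,16,-6.1)"
```

```text
clock: 26.55
eef_pos: [544.3, -127.8, 14.0]
eef_rot: [180.0, -0.1, -6.2]
ft_force: [0.5, 0.0, 0.1]
width: 82.1
gripper_force: 0.0
clock: 27.05
eef_pos: [544.1, -127.9, 14.0]
eef_rot: [180.0, -0.1, -6.2]
ft_force: [-0.3, 0.1, 5.7]
width: 66.0
gripper_force: 30.0
clock: 27.47
eef_pos: [544.5, -127.9, 95.8]
eef_rot: [180.0, -0.2, -6.2]
ft_force: [1.5, -0.7, -0.8]
width: 65.9
gripper_force: 30.0
clock: 28.3
eef_pos: [539.2, -368.5, 92.8]
eef_rot: [-180.0, 0.1, -6.2]
ft_force: [0.4, 0.6, -1.3]
width: 65.7
gripper_force: 30.0
clock: 28.88
eef_pos: [540.3, -367.8, 29.4]
eef_rot: [179.9, -0.1, -6.2]
ft_force: [-0.3, 0.1, -1.0]
width: 66.1
gripper_force: 30.0
at [ 540.3 -367.8   29.4] rot [ 1.799e+02 -1.000e-01 -6.200e+00] clock 28.88 w 66.1 gf 30.0 ft [-0.3  0.1 -1. ]
tool delta mm [-0.2 -0.3 13.4] spin -0.0016
```

```bash
python3 -m crank '[{"delta_pos":[0,0,0.006],"spin":0},{"delta_pos":[0,0,0.004],"spin":0},{"delta_pos":[0,0,0],"spin":0},{"delta_pos":[0,0,0],"spin":0}]'
python3 -m crank '[{"delta_pos":[0,0,0],"spin":0},{"delta_pos":[0,0,0],"spin":0},{"delta_pos":[0,0,0],"spin":0},{"delta_pos":[0,0,0],"spin":0},{"delta_pos":[0,0,-0.015],"spin":0},{"delta_pos":[0,0,-0.025],"spin":0},{"delta_pos":[0,0,-0.025],"spin":0},{"delta_pos":[0,0,-0.01],"spin":0}]' 0.08
python3 -m crank '[{"delta_pos":[-0.0121,-0.0289,0],"spin":0},{"delta_pos":[-0.0121,-0.0289,0],"spin":0},{"delta_pos":[-0.0121,-0.0289,0],"spin":0},{"delta_pos":[-0.0121,-0.0289,0],"spin":0},{"delta_pos":[-0.0121,-0.0289,0],"spin":0},{"delta_pos":[-0.0121,-0.0289,0],"spin":0},{"delta_pos":[-0.0121,-0.0289,0],"spin":0},{"delta_pos":[-0.0121,-0.0289,0],"spin":0},{"delta_pos":[-0.0121,-0.0289,0],"spin":0},{"delta_pos":[-0.0121,-0.0289,0],"spin":0}]'
python3 -m crank '[{"delta_pos":[0,0,0],"spin":0},{"delta_pos":[0,0,0],"spin":0},{"delta_pos":[0,0,0],"spin":0}]'
python3 -c "from h import *; go(450.2,-67.4,9,-6.1)"
```

```text
clock: 29.22
eef_pos: [540.1, -367.9, 18.8]
eef_rot: [179.9, -0.1, -6.2]
ft_force: [1.0, -0.6, 0.2]
width: 66.4
gripper_force: 30.0
clock: 29.88
eef_pos: [540.9, -368.6, 96.8]
eef_rot: [179.8, -0.2, -6.2]
ft_force: [0.2, -0.1, -0.3]
width: 80.1
gripper_force: 0.0
clock: 30.72
eef_pos: [449.7, -65.9, 92.9]
eef_rot: [-180.0, 0.0, -6.2]
ft_force: [0.8, -0.1, 0.0]
width: 79.7
gripper_force: 0.0
clock: 30.97
eef_pos: [451.1, -67.6, 93.3]
eef_rot: [180.0, -0.1, -6.2]
ft_force: [-0.2, 0.8, -0.8]
width: 80.2
gripper_force: 0.0
at [451.1 -67.6  93.3] rot [ 1.8e+02 -1.0e-01 -6.2e+00] clock 30.97 w 80.2 gf 0.0 ft [-0.2  0.8 -0.8]
tool delta mm [-0.9 -0.1 84.3] spin -0.0011
```

```bash
python3 -m crank '[{"delta_pos":[-0.0006,0,0.025],"spin":0},{"delta_pos":[0,0,0.025],"spin":0},{"delta_pos":[0,0,0.017],"spin":0},{"delta_pos":[0,0,0.01],"spin":0},{"delta_pos":[0,0,0.006],"spin":0},{"delta_pos":[0,0,0],"spin":0},{"delta_pos":[0,0,0],"spin":0}]'
python3 -m crank '[{"delta_pos":[0,0,0],"spin":0},{"delta_pos":[0,0,0],"spin":0},{"delta_pos":[0,0,0],"spin":0},{"delta_pos":[0,0,0],"spin":0},{"delta_pos":[0,0,0],"spin":0},{"delta_pos":[0,0,0],"spin":0}]' 0.05 30
python3 -m crank '[{"delta_pos":[0,0,-0.01],"spin":0},{"delta_pos":[0,0,-0.02],"spin":0},{"delta_pos":[0,0,-0.02],"spin":0},{"delta_pos":[0,0,-0.02],"spin":0},{"delta_pos":[0,0,-0.01],"spin":0}]'
python3 -m crank '[{"delta_pos":[0.0022,0.0239,0],"spin":0},{"delta_pos":[0.0022,0.0239,0],"spin":0},{"delta_pos":[0.0022,0.0239,0],"spin":0},{"delta_pos":[0.0022,0.0239,0],"spin":0},{"delta_pos":[0.0022,0.0239,0],"spin":0},{"delta_pos":[0.0022,0.0239,0],"spin":0},{"delta_pos":[0.0022,0.0239,0],"spin":0},{"delta_pos":[0.0022,0.0239,0],"spin":0},{"delta_pos":[0.0022,0.0239,0],"spin":0},{"delta_pos":[0.0022,0.0239,0],"spin":0}]'
python3 -m crank '[{"delta_pos":[0,0,0],"spin":0},{"delta_pos":[0,0,0.025],"spin":0},{"delta_pos":[0,0,0.025],"spin":0},{"delta_pos":[0,0,0.015],"spin":0},{"delta_pos":[0,0,0],"spin":0},{"delta_pos":[0,0,0],"spin":0},{"delta_pos":[0,0,0],"spin":0}]'
python3 -c "from h import *; go(446.9,-307.4,16,-6.1)"
```

```text
clock: 31.55
eef_pos: [450.4, -67.9, 10.2]
eef_rot: [180.0, -0.0, -6.3]
ft_force: [-0.0, -0.4, 1.1]
width: 80.2
gripper_force: 0.0
clock: 32.05
eef_pos: [450.5, -67.4, 10.8]
eef_rot: [180.0, -0.1, -6.2]
ft_force: [-0.7, -1.5, 5.8]
width: 63.5
gripper_force: 30.0
clock: 32.47
eef_pos: [450.5, -67.2, 92.0]
eef_rot: [180.0, -0.1, -6.2]
ft_force: [1.4, 0.1, -2.3]
width: 63.4
gripper_force: 30.0
clock: 33.3
eef_pos: [445.6, -307.9, 89.8]
eef_rot: [-180.0, 0.1, -6.2]
ft_force: [0.4, 0.0, -1.7]
width: 63.4
gripper_force: 30.0
clock: 33.88
eef_pos: [446.6, -307.2, 26.0]
eef_rot: [180.0, -0.1, -6.2]
ft_force: [-0.4, -0.3, -1.4]
width: 63.4
gripper_force: 30.0
at [ 446.6 -307.2   26. ] rot [ 1.8e+02 -1.0e-01 -6.2e+00] clock 33.88 w 63.4 gf 30.0 ft [-0.4 -0.3 -1.4]
tool delta mm [ 0.4  0.1 10. ] spin -0.0015
```

```bash
python3 -m crank '[{"delta_pos":[0,0,0.006],"spin":0},{"delta_pos":[0,0,0.004],"spin":0},{"delta_pos":[0,0,0],"spin":0},{"delta_pos":[0,0,0],"spin":0}]'
python3 -m crank '[{"delta_pos":[0,0,0],"spin":0},{"delta_pos":[0,0,0],"spin":0},{"delta_pos":[0,0,0],"spin":0},{"delta_pos":[0,0,0],"spin":0},{"delta_pos":[0,0,-0.015],"spin":0},{"delta_pos":[0,0,-0.025],"spin":0},{"delta_pos":[0,0,-0.025],"spin":0},{"delta_pos":[0,0,-0.01],"spin":0}]' 0.077
python3 -m crank '[{"delta_pos":[-0.0028,-0.0174,0],"spin":0},{"delta_pos":[-0.0028,-0.0174,0],"spin":0},{"delta_pos":[-0.0028,-0.0174,0],"spin":0},{"delta_pos":[-0.0028,-0.0174,0],"spin":0},{"delta_pos":[-0.0028,-0.0174,0],"spin":0},{"delta_pos":[-0.0028,-0.0174,0],"spin":0},{"delta_pos":[-0.0028,-0.0174,0],"spin":0},{"delta_pos":[-0.0028,-0.0174,0],"spin":0},{"delta_pos":[0,0,0],"spin":0},{"delta_pos":[0,0,0],"spin":0}]'
python3 -m crank '[{"delta_pos":[0,0,0],"spin":0},{"delta_pos":[0,0,0],"spin":0}]'
python3 -c "from h import *; go(439.1,-166.6,10,-6.1)"
```

```text
clock: 34.22
eef_pos: [446.7, -307.6, 15.8]
eef_rot: [179.9, -0.1, -6.2]
ft_force: [1.4, -0.7, 1.7]
width: 63.2
gripper_force: 30.1
clock: 34.88
eef_pos: [447.1, -308.1, 93.1]
eef_rot: [179.9, -0.2, -6.2]
ft_force: [1.3, -1.1, 0.6]
width: 76.7
gripper_force: 0.0
clock: 35.72
eef_pos: [438.8, -165.9, 90.0]
eef_rot: [180.0, 0.0, -6.1]
ft_force: [0.0, -0.9, -0.3]
width: 76.6
gripper_force: 0.0
clock: 35.88
eef_pos: [439.0, -167.2, 90.1]
eef_rot: [180.0, -0.0, -6.2]
ft_force: [-0.1, -0.2, 0.3]
width: 77.2
gripper_force: 0.0
at [ 439.  -167.2   90.1] rot [180.   -0.   -6.2] clock 35.88 w 77.2 gf 0.0 ft [-0.1 -0.2  0.3]
tool delta mm [-0.  -0.6 80.1] spin -0.0025
```

```bash
python3 -m crank '[{"delta_pos":[0,0,0.025],"spin":0},{"delta_pos":[0,0,0.025],"spin":0},{"delta_pos":[0,0,0.015],"spin":0},{"delta_pos":[0,0,0.009],"spin":0},{"delta_pos":[0,0,0.005],"spin":0},{"delta_pos":[0,0,0],"spin":0},{"delta_pos":[0,0,0],"spin":0}]'
python3 -m crank '[{"delta_pos":[0,0,0],"spin":0},{"delta_pos":[0,0,0],"spin":0},{"delta_pos":[0,0,0],"spin":0},{"delta_pos":[0,0,0],"spin":0},{"delta_pos":[0,0,0],"spin":0},{"delta_pos":[0,0,0],"spin":0}]' 0.045 30
python3 -m crank '[{"delta_pos":[0,0,-0.01],"spin":0},{"delta_pos":[0,0,-0.02],"spin":0},{"delta_pos":[0,0,-0.02],"spin":0},{"delta_pos":[0,0,-0.02],"spin":0},{"delta_pos":[0,0,-0.01],"spin":0}]'
python3 -m crank '[{"delta_pos":[0.0022,0.0239,0],"spin":0},{"delta_pos":[0.0022,0.0239,0],"spin":0},{"delta_pos":[0.0022,0.0239,0],"spin":0},{"delta_pos":[0.0022,0.0239,0],"spin":0},{"delta_pos":[0.0022,0.0239,0],"spin":0},{"delta_pos":[0.0022,0.0239,0],"spin":0},{"delta_pos":[0.0022,0.0239,0],"spin":0},{"delta_pos":[0.0022,0.0239,0],"spin":0},{"delta_pos":[0.0022,0.0239,0],"spin":0},{"delta_pos":[0.0022,0.0239,0],"spin":0}]'
python3 -m crank '[{"delta_pos":[0,0,0],"spin":0},{"delta_pos":[0,0,0.025],"spin":0},{"delta_pos":[0,0,0.025],"spin":0},{"delta_pos":[0,0,0.015],"spin":0},{"delta_pos":[0,0,0],"spin":0},{"delta_pos":[0,0,0],"spin":0},{"delta_pos":[0,0,0],"spin":0}]'
python3 -c "from h import *; go(436,-406.9,16,-6.1)"
```

```text
clock: 36.47
eef_pos: [439.2, -166.8, 11.6]
eef_rot: [180.0, -0.0, -6.2]
ft_force: [0.6, -0.1, 0.1]
width: 77.1
gripper_force: 0.0
clock: 36.97
eef_pos: [439.3, -166.7, 11.9]
eef_rot: [180.0, -0.1, -6.2]
ft_force: [-0.1, -0.4, 6.6]
width: 59.6
gripper_force: 30.0
clock: 37.38
eef_pos: [439.4, -166.5, 93.0]
eef_rot: [180.0, -0.1, -6.2]
ft_force: [1.4, 0.2, -2.1]
width: 59.7
gripper_force: 30.0
clock: 38.22
eef_pos: [434.4, -406.9, 90.6]
eef_rot: [-179.9, 0.1, -6.2]
ft_force: [-0.2, -0.1, -1.6]
width: 59.3
gripper_force: 30.0
clock: 38.8
eef_pos: [435.4, -406.5, 27.1]
eef_rot: [180.0, -0.1, -6.2]
ft_force: [-0.4, -0.2, -1.5]
width: 59.5
gripper_force: 30.0
at [ 435.4 -406.5   27.1] rot [ 1.8e+02 -1.0e-01 -6.2e+00] clock 38.8 w 59.5 gf 30.0 ft [-0.4 -0.2 -1.5]
tool delta mm [ 0.7  0.3 11.1] spin -0.0015
```

```bash
python3 -m crank '[{"delta_pos":[0,0,0.006],"spin":0},{"delta_pos":[0,0,0.004],"spin":0},{"delta_pos":[0,0,0],"spin":0},{"delta_pos":[0,0,0],"spin":0}]'
python3 -m crank '[{"delta_pos":[0,0,0],"spin":0},{"delta_pos":[0,0,0],"spin":0},{"delta_pos":[0,0,0],"spin":0},{"delta_pos":[0,0,0],"spin":0},{"delta_pos":[0,0,-0.015],"spin":0},{"delta_pos":[0,0,-0.025],"spin":0},{"delta_pos":[0,0,-0.03],"spin":0},{"delta_pos":[0,0,-0.035],"spin":0},{"delta_pos":[0,0,-0.035],"spin":0},{"delta_pos":[0,0,-0.035],"spin":0}]' 0.077
python3 -m crank '[{"delta_pos":[-0.022,0.01,0],"spin":0},{"delta_pos":[-0.022,0.01,0],"spin":0},{"delta_pos":[-0.022,0.01,0],"spin":0},{"delta_pos":[-0.022,0.01,0],"spin":0},{"delta_pos":[-0.022,0.01,0],"spin":0},{"delta_pos":[-0.022,0.01,0],"spin":0},{"delta_pos":[-0.022,0.01,0],"spin":0},{"delta_pos":[-0.022,0.01,0],"spin":0},{"delta_pos":[0,0,0],"spin":0},{"delta_pos":[0,0,0],"spin":0}]'
python3 - <<'E'
from h import *
f=manip.grab_frame('top'); c=cv2.resize(f['img'][72:224,225:430],None,fx=3.8,fy=3.8,interpolation=2)
t=np.linspace(0,2*np.pi,60)
L=[frame([664.8,-130],-9.6,[[11,52,38],[11,-52,38],[-11,-52,38],[-11,52,38]])]
L+=[np.c_[x+r*np.cos(t),y+r*np.sin(t),0*t+z] for x,y,r,z in((540.1,-367.2,33.5,39),(447,-307.2,33,28),(435.8,-406.4,31,28))]
for P in L:
    p=((w2p(f,P)-[225,72]+.5)*3.8-.5).astype(np.int32); cv2.polylines(c,[p.reshape(-1,1,2)],True,(255,0,255),1)
cv2.imwrite('pics/c8.png',c[:,:,::-1])
E
```

```text
clock: 39.13
eef_pos: [435.3, -406.7, 16.7]
eef_rot: [179.9, -0.1, -6.2]
ft_force: [1.5, -0.2, 0.2]
width: 59.4
gripper_force: 30.0
clock: 39.97
eef_pos: [434.6, -406.0, 192.9]
eef_rot: [-180.0, 0.0, -6.2]
ft_force: [0.2, -2.0, 0.2]
width: 76.9
gripper_force: 0.0
clock: 40.8
eef_pos: [250.4, -467.1, 191.3]
eef_rot: [180.0, -0.0, -6.3]
ft_force: [-0.2, -0.8, 0.6]
width: 77.0
gripper_force: 0.0
```

View pics/c8.png

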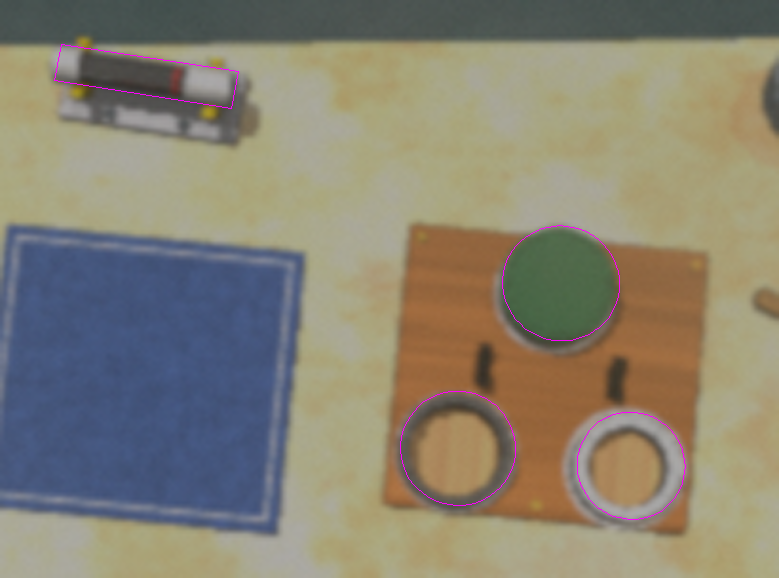

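The outlines match for the tin (560,284), dark ring (458,448), pale ring (630,466) and the gauge in its saddles (147,76). Handing in.

```bash
python3 -c "from bench import manip; print(manip.sign_off())"
```

```text
the job is handed in; nothing more can be done
None
```

I handed the job in at about 41 s of the 122 s limit; the last camera view shows the gauge in the yellow saddles and the tin and both rings back on their own marks to within a few millimetres, but `sign_off` returned no verdict.

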